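# Flip the walnut blank's tag on the curing rack to green

### The arm

A 6-joint arm with a two-finger parallel gripper is mounted at the origin on the work surface. World frame = base frame: x ahead of the robot, y to its left, z up, the work surface at z = 0. Lengths are in m, angles in rad, forces in N, time in s.
With the tool pointing down it reaches from about 0.275 to 0.825 m from the base axis. Payload 4.9 kg.
Tool frame: the origin (TCP) lies at the very end of the fingers, on their centre line; the grasp point (between the pads) lies 19 mm behind it; x points along the fingers, y is the direction in which the jaws open and shut, and the axes are right-handed (so a half turn about x gives the same grasp; the last joint's range is limited). The gripper opens to 85 mm and grips with 20 to 120 N. Pads are 22 mm wide; open, the fingers measure 114 mm over their backs; the gripper's body (76 mm by 85 mm) begins 54 mm behind the grasp point. The pads swing forward as they close: fully open they stand 13 mm farther back than shut.
Start: joints at [-1.291, 0.326, -0.193, 1.052, 0, 1.437], TCP at [0.221, -0.504, 0.231] pointing down, gripper open.
Joint ranges: [-2.65, 2.65], [-0.97, 1.79], [-1.3, 1.35], [-1.93, 2.1], [-1.47, 1.37], [-3.14, 3.14]. Speed limits (rad/s): [2.57, 2.57, 3.14, 3.14, 3.14, 3.14].

### API

Orientations are given as [roll, pitch, yaw] about the fixed x, y, z axes, in that order (R = Rz(yaw) Ry(pitch) Rx(roll)).
In Python, from workcell import env gives the robot as it stands.
- The arm moves only by the tool step_arm, never from a script. Its argument "rows" is a list of rows, each an object with "translation": the shift along the tool's x, y, z in mm, a list of three; "turn": the turn about the tool's x in degrees. A call has exactly 5 rows; each row is the pose to reach, as a shift and turn from the pose measured when the call began, along the tool's axes at that moment; what a row does not reach only later rows make up. A row lasts 1/8 s, in which the tool goes at most 62.5 mm and 10.7 degrees, less where a joint would pass 70% of its speed; a pose out of reach is approached as far as the arm can. A call with a gripper value outside its range is refused whole. "jaw" is the finger opening in mm, from 0 to 85.4, set as the call begins (left out, the last holds). The fingers move at their own pace and stop on an object; "force" is the grip in N (left out, the last holds). Time passes only in rows, so rows that repeat a pose let the fingers close, or fill a call up. It gives the time, the measured TCP pose, the force and the opening at its end, in the units of the state.
- env.sense(): the state, without advancing time (a new reading comes with each control period).
- env.read_camera(name): name is "scene" or "top"; returns the picture (420x560x3 uint8, red, green, blue); there is no depth.
- env.get_calibration(name): a dict with "mtx" (3x3 intrinsics, pixels), "distortion" ([k1, k2, p1, p2, k3] as OpenCV has them; the pictures are not rectified), "cam_to_world" (4x4, takes a point from camera to world coordinates). Camera axes: x right, y up, looking along -z (the intrinsics and any distortion apply to the point x, -y, -z); pixel columns grow to the right and rows downward; lengths in m; the calibration is good to about 2 mm. A picture is of the moment at which its call begins. get_calibration takes no time and is no camera call.
- env.finish_job(): hands the job in, once; it reports no verdict.
The state is a dict: "clock": time; "q": joint angles; "qvel": joint speeds; "joint_efforts": joint torques, N m; "position": TCP position; "ee_rot": TCP orientation; "force": force on the tool from outside, world axes, zero at the start; "torque": the same for the moment, N m; "grip_width": finger opening in m.
Only numpy, scipy, OpenCV 4.12 (cv2) and the standard library are available. Lean on these libraries where they do the work, as an engineer would, in place of code of your own. Each camera call takes 0.05 s, during which the arm holds its last target. There are 200 camera calls.

### The job

The glue in the round walnut bowl blank, standing in one bay of the curing rack, has cured: flip the tag of that bay from red to green. Put a fingertip under the tag's overhanging front edge, push it up and over its pivot, and press it down until it lies flat the other way with its green face up. Only push it, never pinch it between the fingers, and leave the other two tags, the blanks and all else on the bench as they are.

Things in the scene. Friction and masses are not known exactly. Their poses are not given: they have to be found in the camera images.
- rack: plywood curing rack fixed to the bench, three open-topped bays side by side: base 220 (its x) x 447 (its y) x 15 mm, bay pitch 145, 12 mm dividers 105 high. A 30 mm deep rail across the front, flush with it, top 120 mm above the bench, carries a flip tag per bay. Origin: centre of the underside; x front (robot side) to back, y left, z up. Bay centres: left y = +145 mm, middle 0, right -145
- tag_left (a joint): left bay's tag (seen from the robot): wooden plate 8 mm thick, 96 wide, reaching 70 from its pivot, red panel on one face, green on the other. 0 = flat forward, red up, outer 55 mm overhanging the rail, free below; pi/2 = upright; pi = flat backward over the bay, green up (end stop). Starts at 0 to 0.25 rad. Stiff hinge, no spring: stays where left, moves under about 1 N at its edge
- tag_middle (a joint): middle bay's tag (seen from the robot): wooden plate 8 mm thick, 96 wide, reaching 70 from its pivot, red panel on one face, green on the other. 0 = flat forward, red up, outer 55 mm overhanging the rail, free below; pi/2 = upright; pi = flat backward over the bay, green up (end stop). Starts at 0 to 0.25 rad. Stiff hinge, no spring: stays where left, moves under about 1 N at its edge
- tag_right (a joint): right bay's tag (seen from the robot): wooden plate 8 mm thick, 96 wide, reaching 70 from its pivot, red panel on one face, green on the other. 0 = flat forward, red up, outer 55 mm overhanging the rail, free below; pi/2 = upright; pi = flat backward over the bay, green up (end stop). Starts at 0 to 0.25 rad. Stiff hinge, no spring: stays where left, moves under about 1 N at its edge
- left_pivot (a point): mid-point of the left tag's hinge pin, 128 mm above the bench, fixed to the rack 95 mm in front of the rack's origin. The pin is parallel to the rack's y; a small metal lug stands at each end of it, 50 to 57 mm from the mid-point, up to 137 mm above the bench
- left_edge (a point): mid-point of the left tag's free edge, half-way through its thickness; it moves with the tag, 70 mm from the pivot
- middle_pivot (a point): mid-point of the middle tag's hinge pin, 128 mm above the bench, fixed to the rack 95 mm in front of the rack's origin. The pin is parallel to the rack's y; a small metal lug stands at each end of it, 50 to 57 mm from the mid-point, up to 137 mm above the bench
- middle_edge (a point): mid-point of the middle tag's free edge, half-way through its thickness; it moves with the tag, 70 mm from the pivot
- right_pivot (a point): mid-point of the right tag's hinge pin, 128 mm above the bench, fixed to the rack 95 mm in front of the rack's origin. The pin is parallel to the rack's y; a small metal lug stands at each end of it, 50 to 57 mm from the mid-point, up to 137 mm above the bench
- right_edge (a point): mid-point of the right tag's free edge, half-way through its thickness; it moves with the tag, 70 mm from the pivot
- walnut_center (a point): centre (half-way up) of the walnut bowl blank: a round disc 100 mm across and 50 mm high, dark brown with one pale stripe round its middle, no clamp on it; loose, standing in one of the three bays
- lime_center (a point): centre of the limewood blank: a pale block 96 x 80 x 60 mm in a bar clamp (69 mm high in all, the clamp reaching to 126 mm behind the centre); loose, standing in another of the bays
- cherry_center (a point): centre of the cherry blank: a reddish block of three strips 100 x 70 x 46 mm with two orange and black spring clamps (90 mm high in all); loose, standing in another of the bays
- mallet: dark wooden carver's mallet standing on its head, 84 mm across and 235 mm high, on the bench to the left; loose; origin at the centre of its underside
- glue: yellow glue bottle with red cap, 60 mm across and 170 mm high, on the bench to the right; loose; origin at the centre of its underside
- gouge: carving gouge lying on the bench to the left, 265 mm long along its x, 24 mm high; loose; origin on its underside at the ferrule
- pencil: yellow and black carpenter's pencil lying on the bench in front of the rack, 165 mm long along its x, 8 mm thick; loose; origin on its underside half-way along
- sander: cork sanding block lying on the bench in front of the rack, 110 x 64 x 26 mm; loose; origin at the centre of its underside
Not all that is in view belongs to the job. What is meant by the part that bears walnut_center is not pink, and is the smaller of those in its own colour.

How it is judged:
By the outcome, as a careful person would: the job done as asked, in the order asked, and still so for the second after the job is handed in, with the robot touching nothing.
It also fails if it takes over 40 s, if anything falls off the work surface, if the arm or the gripper's body presses on something with over 40 N, if the wrist force passes 120 N, or if a joint passes its speed limit or range.

## Working session

There is one attempt and no reset: what is moved stays moved. The work goes in short steps, Python scripts to look and compute and a tool call to move; the robot and the scene stay as the last step left them, time stands still between calls to the robot, and variables do not carry over. Pictures are saved under pics/ and viewed, about 8 in all and at most 12, crops included, and the job is handed in when it is done.

Besides the shell and the picture viewer there is one more tool, called after "Call:" as a command line: name --argument value ..., lists and objects as JSON in quotes. step_arm: Moves the arm, as the interface text tells. Its arguments: {"type":"object","properties":{"rows":{"type":"array","items":{"type":"object","properties":{"translation":{"type":"array","items":{"type":"number"}},"turn":{"type":"number"}}}},"jaw":{"type":"number"},"force":{"type":"number"}},"required":["rows"]}

```bash
ls; mkdir -p pics; python3 - <<'E'
from workcell import env
import cv2,numpy as np
for n in("scene","top"):
    im=env.read_camera(n); cv2.imwrite(f"pics/{n}0.png",im[:,:,::-1])
    c=env.get_calibration(n); print(n,np.round(c["mtx"],1).tolist(),c["distortion"],np.round(c["cam_to_world"],3).tolist())
print(env.sense())
E
```

```text
pics
scene [[438.5, 0.0, 278.6], [0.0, 438.5, 208.2], [0.0, 0.0, 1.0]] [-0.0278302  0.         0.         0.         0.       ] [[-0.031, -0.672, 0.74, 1.606], [0.999, -0.028, 0.016, 0.044], [0.01, 0.74, 0.672, 1.042], [0.0, 0.0, 0.0, 1.0]]
top [[406.2, 0.0, 280.2], [0.0, 406.2, 214.7], [0.0, 0.0, 1.0]] [-0.05657509  0.          0.          0.          0.        ] [[-0.008, 0.986, -0.164, 0.384], [-1.0, -0.008, 0.003, 0.016], [0.001, 0.164, 0.986, 1.292], [0.0, 0.0, 0.0, 1.0]]
{'clock': 0.1, 'q': array([-1.29121956e+00,  3.26858718e-01, -1.93478128e-01,  1.05201216e+00,
        7.35640219e-06,  1.43660009e+00]), 'qvel': array([-3.88853990e-04, -1.07381381e-03,  3.52696117e-03, -7.01358522e-05,
       -5.35697573e-04,  6.21711891e-05]), 'joint_efforts': array([ 2.67611631e-04, -4.44238794e+01,  2.63038427e+01,  7.85497046e-03,
       -1.29062005e-04,  1.14242567e-06]), 'position': array([ 0.22100592, -0.50307341,  0.23058834]), 'ee_rot': array([-1.7097304 ,  1.56924363,  1.84563525]), 'force': array([-0.76644762, -0.6052909 ,  0.08979219]), 'torque': array([ 0.01559433,  0.03437257, -0.04785057]), 'grip_width': 0.08549673920723606}
```

View pics/scene0.png

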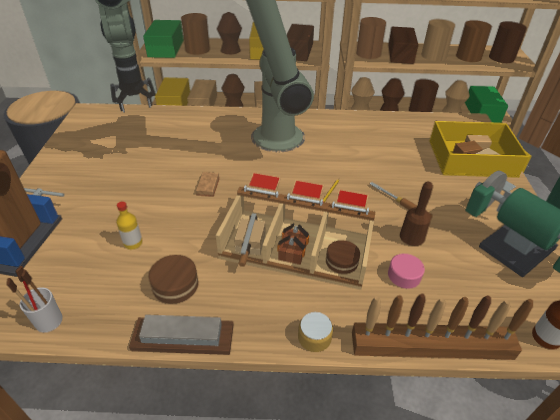

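View pics/top0.png

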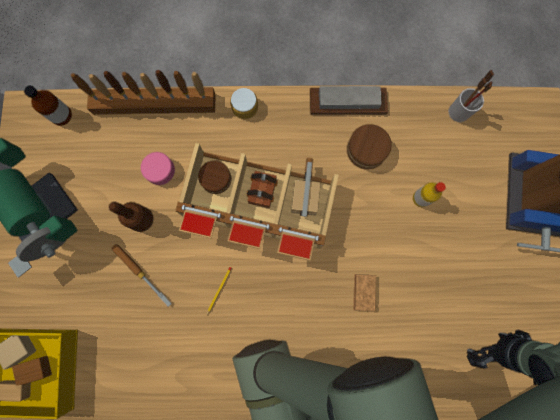

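The walnut blank (dark disc with a stripe, inside the rack) is in the left bay: scene px (343,255), top px (214,177). The larger disc outside the rack and the pink one are decoys. The left tag is at scene (352,202), top (198,222). Next I'll measure the tags in both views.

```bash
cat > h.py <<'E'
import cv2,numpy as np
from workcell import env
def ray(n,p):
    c=env.get_calibration(n); M=np.array(c["cam_to_world"])
    u=cv2.undistortPoints(np.float64(p).reshape(-1,1,2),np.array(c["mtx"]),np.array(c["distortion"])).reshape(-1,2)
    d=np.c_[u[:,0],-u[:,1],-np.ones(len(u))]@M[:3,:3].T
    return M[:3,3],d/np.linalg.norm(d,axis=1)[:,None]
def plane(n,p,z):
    o,d=ray(n,p); return o+d*((z-o[2])/d[:,2])[:,None]
def tri(p,q):
    o1,d1=ray("scene",p);o2,d2=ray("top",q);out=[]
    for a,b in zip(d1,d2):
        s=np.linalg.lstsq(np.c_[a,-b],o2-o1,rcond=None)[0]
        out.append(np.r_[(o1+a*s[0]+o2+b*s[1])/2,np.linalg.norm(o1+a*s[0]-o2-b*s[1])])
    return np.array(out)
def blobs(im,box,col=0):
    f=im.astype(int);o=[i for i in range(3) if i!=col]
    m=((f[...,col]>110)&(f[...,col]-f[...,o[0]]>70)&(f[...,col]-f[...,o[1]]>70)).astype(np.uint8)
    x0,y0,x1,y1=box; k=np.zeros_like(m);k[y0:y1,x0:x1]=1;m*=k
    cs,_=cv2.findContours(m,cv2.RETR_EXTERNAL,cv2.CHAIN_APPROX_NONE)
    return sorted([c for c in cs if cv2.contourArea(c)>50],key=cv2.contourArea)[-3:]
def quad(c):
    for e in np.linspace(1,8,40):
        a=cv2.approxPolyDP(c,e,True).reshape(-1,2)
        if len(a)==4: return a
    return cv2.boxPoints(cv2.minAreaRect(c))
E
python3 - <<'E'
from h import *
np.set_printoptions(precision=4,suppress=True)
S=blobs(cv2.imread("pics/scene0.png")[:,:,::-1],(200,150,400,230));T=blobs(cv2.imread("pics/top0.png")[:,:,::-1],(150,180,340,280))
S=sorted(S,key=lambda c:-c[:,0,0].mean());T=sorted(T,key=lambda c:c[:,0,0].mean())  # left tag first
for s,t in zip(S,T):
    # corners in top: back-left(min x+y)... order via rough world position
    r=[]
    for n,c in(("scene",s),("top",t)):
        q=quad(c);w=plane(n,q,.14)[:,:2];v=w-w.mean(0)
        # sort by angle about centre, starting at the front-left-most
        a=np.arctan2(v[:,1],v[:,0]); r.append(q[np.argsort(a)])
    cs=[np.array([cv2.moments(c)['m10'],cv2.moments(c)['m01']])/cv2.moments(c)['m00'] for c in(s,t)]
    print("centroids",cs,tri(cs[0],cs[1]));print(r[0].tolist(),r[1].tolist());print(tri(r[0],r[1]))
E
```

```text
centroids [array([351.8587, 198.0923]), array([197.2578, 223.5642])] [[0.5526 0.2522 0.1361 0.0002]]
[[340, 190], [337, 201], [364, 206], [366, 195]] [[210, 234], [214, 218], [185, 212], [181, 229]]
[[0.5214 0.2151 0.1419 0.0028]
 [0.5684 0.2042 0.136  0.0002]
 [0.5868 0.288  0.1348 0.0019]
 [0.537  0.2985 0.1373 0.0002]]
centroids [array([307.1629, 188.9634]), array([246.117 , 234.3498])] [[0.5197 0.111  0.1412 0.0007]]
[[296, 181], [293, 193], [319, 197], [321, 185]] [[259, 246], [262, 229], [234, 223], [229, 239]]
[[0.4858 0.0745 0.1455 0.0016]
 [0.5354 0.0658 0.1359 0.0005]
 [0.5532 0.1472 0.1373 0.0024]
 [0.506  0.1571 0.1482 0.0027]]
centroids [array([263.9493, 181.1378]), array([295.6494, 245.8391])] [[ 0.4858 -0.0298  0.1413  0.0005]]
[[254, 173], [249, 184], [274, 189], [278, 177]] [[309, 257], [311, 240], [283, 234], [279, 251]]
[[ 0.4534 -0.0655  0.1488  0.0025]
 [ 0.5022 -0.0756  0.1408  0.0032]
 [ 0.5203  0.0051  0.1377  0.0007]
 [ 0.471   0.0166  0.1485  0.0013]]
```

```bash
python3 - <<'E'
import cv2
a=cv2.imread("pics/top0.png")[140:270,90:350];b=cv2.imread("pics/scene0.png")[165:285,210:450]
cv2.imwrite("pics/ct.png",cv2.resize(a,None,fx=3,fy=3,interpolation=2))
cv2.imwrite("pics/cs.png",cv2.resize(b,None,fx=3,fy=3,interpolation=2))
E
```

```text
(no output)
```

View pics/ct.png

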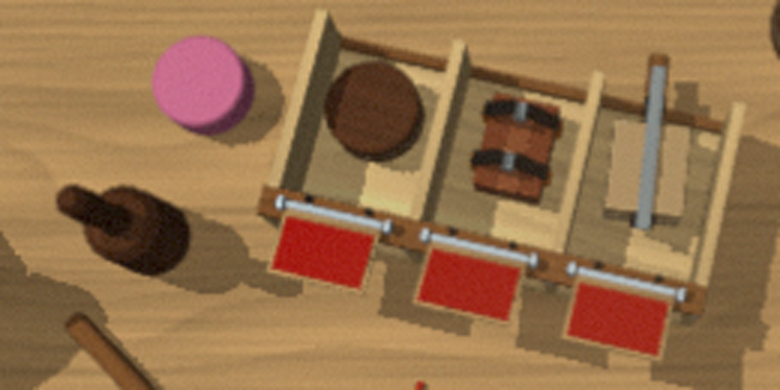

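The crop confirms the walnut disc is in the left bay, crop (375,110). The left pin runs from crop (280,202) to (387,226), with the red tag in front of it. The left tag's angle is about 0.1 rad.

```bash
cat >> h.py <<'E'
from scipy.spatial.transform import Rotation as Ro
P=None
def load():
    return np.load("rack.npz")
def state():
    s=env.sense();R=Ro.from_euler('xyz',s['ee_rot']).as_matrix();return s,R
def rel(w,s,R): return (R.T@(np.array(w)-s['position'])*1000).round(1)
def rk(x,y,z):  # rack-aligned coords rel. to left pivot (mm), z above bench (mm) -> world
    d=load();return np.r_[d['p']+d['ex']*x/1000+d['ey']*y/1000,z/1000]
def where():
    s,R=state();d=load();v=s['position'][:2]-d['p']
    print("t",round(s['clock'],2),"rack xyz mm",(1000*np.r_[v@d['ex'],v@d['ey'],s['position'][2]]).round(1),"F rack",np.round([s['force'][:2]@d['ex'],s['force'][:2]@d['ey'],s['force'][2]],1),
     "tool y in rack",np.round([R[:2,1]@d['ex'],R[:2,1]@d['ey']],3),"grip",round(s['grip_width'],4))
E
python3 - <<'E'
from h import *
np.set_printoptions(precision=4,suppress=True)
k=lambda *a:[(x/3+90,y/3+140) for x,y in a]
pins=plane("top",k((280,202),(387,226),(425,234),(532,260),(572,267),(683,295)),.13)[:,:2]
print(pins, [pins[i:i+2].mean(0) for i in(0,2,4)])
d=pins[:2].mean(0)-pins[4:].mean(0); print("pinspan",np.linalg.norm(d))
c=np.array([[.5526,.2522],[.4858,-.0298]]);e=c[0]-c[1]+d;ey=e/np.linalg.norm(e);ex=np.array([ey[1],-ey[0]])
m=(pins[:2].mean(0)+pins[2:4].mean(0)+pins[4:].mean(0))/3
p=m+ey*.145; np.savez("rack.npz",p=p,ex=ex,ey=ey)
print("pivot",p,"ex",ex,"panel centre in rack",(c[0]-p)@ex,(c[0]-p)@ey)
s,R=state();print(R)
for pt in((-115,0,200),(-95,0,127)): w=rk(*pt);print(pt,w,"shift",rel(w,s,R))
b=np.degrees(np.arctan2(R[:,2]@np.r_[ey,0],R[:,1]@np.r_[ey,0]));print("turn to align y with rack y:",b,"or",b-180*np.sign(b)); where()
E
```

```text
[[ 0.6016  0.2954]
 [ 0.5771  0.1906]
 [ 0.569   0.1537]
 [ 0.5428  0.0504]
 [ 0.5358  0.012 ]
 [ 0.5078 -0.0941]] [array([0.5893, 0.243 ]), array([0.5559, 0.1021]), array([ 0.5218, -0.041 ])]
pinspan 0.29198243243102845
pivot [0.5892 0.2424] ex [ 0.973  -0.2309] panel centre in rack -0.037840696756056294 0.0010637509960258534
[[-0.0004  0.4021 -0.9156]
 [ 0.0015 -0.9156 -0.4021]
 [-1.     -0.0015 -0.0002]]
(-115, 0, 200) [0.4773 0.269  0.2   ] shift [  31.6 -603.8 -545.1]
(-95, 0, 127) [0.4967 0.2644 0.127 ] shift [ 104.6 -591.7 -561. ]
turn to align y with rack y: -142.94098513678497 or 37.059014863215026
t 0.1 rack xyz mm [-186.1 -810.4  230.6] F rack [-0.6 -0.8  0.1] tool y in rack [ 0.603 -0.798] grip 0.0855
```

Call:
step_arm --rows '[{"translation":[0,-40,-36],"turn":5},{"translation":[0,-80,-72],"turn":12},{"translation":[0,-120,-108],"turn":20},{"translation":[0,-160,-144],"turn":28},{"translation":[0,-200,-180],"turn":37}]' --jaw 0 --force 30

```text
clock: 0.72
position: [0.3055, -0.2458, 0.2307]
ee_rot: [-1.128, 1.569, 1.776]
force: [0.0, 0.4, -0.5]
grip_width: -0.0002
```

```bash
python3 - <<'E'
from h import *
where();s,R=state();print(rel(rk(-125,0,200),s,R),s['q'])
E
```

```text
t 0.72 rack xyz mm [-163.3 -540.5  230.7] F rack [-0.   0.4 -0.5] tool y in rack [-0.005 -1.   ] grip -0.0002
[  31.6 -540.6  -35.8] [-8.67012787e-01  3.19964505e-02 -5.59897993e-01  9.80579190e-01
  9.13584067e-04  2.51222042e+00]
```

Joint 6 would go past its range at the goal, so I'll use the half-turn-equivalent grasp and turn −180° on the way.

Call:
step_arm --rows '[{"translation":[0,-40,-2],"turn":-10},{"translation":[0,-80,-4],"turn":-20},{"translation":[0,-120,-6],"turn":-30},{"translation":[0,-160,-8],"turn":-40},{"translation":[0,-200,-12],"turn":-50}]'

```text
clock: 1.35
position: [0.3642, -0.0529, 0.2309]
ee_rot: [-1.943, 1.569, 1.839]
force: [0.9, 0.1, -0.6]
grip_width: -0.0004
```

```bash
cat > w.py <<'E'
import sys
from h import *
where();s,R=state();d=load();b=np.degrees(np.arctan2(R[:,2]@np.r_[d['ey'],0],R[:,1]@np.r_[d['ey'],0]))
print(rel(rk(*map(float,sys.argv[1:4])),s,R),"turn",b,s['q'].round(2))
E
python3 w.py -125 0 200
```

```text
t 1.35 rack xyz mm [-150.7 -339.3  230.9] F rack [ 0.9  0.3 -0.6] tool y in rack [ 0.767 -0.642] grip -0.0004
[  31.5 -198.1 -276.6] turn -129.94494450360574 [-0.35 -0.02 -0.61  0.98  0.    2.15]
```

Call:
step_arm --rows '[{"translation":[0,-22,-30],"turn":-10},{"translation":[0,-44,-60],"turn":-20},{"translation":[0,-66,-90],"turn":-30},{"translation":[0,-88,-121],"turn":-40},{"translation":[0,-110,-152],"turn":-50}]'

```text
clock: 1.98
position: [0.4203, 0.1274, 0.231]
ee_rot: [-2.587, 1.569, 2.074]
force: [0.6, -0.2, 0.6]
grip_width: -0.0003
```

```bash
python3 w.py -125 0 200
```

```text
t 1.98 rack xyz mm [-137.8 -150.9  231. ] F rack [ 0.7 -0.1  0.6] tool y in rack [0.984 0.18 ] grip -0.0003
[  31.2   39.8 -146. ] turn -79.60116451242556 [ 0.12  0.12 -0.46  0.99  0.    1.75]
```

Call:
step_arm --rows '[{"translation":[0,8,-30],"turn":-10},{"translation":[0,16,-60],"turn":-20},{"translation":[0,24,-90],"turn":-30},{"translation":[0,32,-118],"turn":-40},{"translation":[0,40,-146],"turn":-50}]'

```text
clock: 2.6
position: [0.4677, 0.272, 0.2308]
ee_rot: [-3.032, 1.569, 2.507]
force: [-0.0, -0.7, -0.1]
grip_width: 0.0
```

```bash
python3 w.py -125 0 200
```

```text
t 2.6 rack xyz mm [-125.     0.8  230.8] F rack [ 0.1 -0.6 -0.1] tool y in rack [0.489 0.872] grip 0.0
[30.8 -0.6  0.5] turn -29.260743734611804 [ 0.39  0.31 -0.22  1.05  0.    1.13]
```

Call:
step_arm --rows '[{"translation":[20,0,0],"turn":-10},{"translation":[45,0,0],"turn":-20},{"translation":[70,0,0],"turn":-29.3},{"translation":[90,0,0],"turn":-29.3},{"translation":[105,0,0],"turn":-29.3}]'

```text
clock: 3.22
position: [0.4669, 0.2719, 0.1245]
ee_rot: [-3.106, 1.568, 2.945]
force: [0.7, -1.0, -0.0]
grip_width: 0.0
```

```bash
python3 w.py -95 0 126; python3 - <<'E'
from h import *
a=env.read_camera("scene")[130:290,190:430];b=env.read_camera("top")[150:310,130:370]
cv2.imwrite("pics/p1.png",cv2.resize(np.hstack([a,b])[:,:,::-1],None,fx=1.66,fy=1.66,interpolation=2))
E
```

```text
t 3.23 rack xyz mm [-125.8    0.5  124.5] F rack [ 0.9 -0.8 -0. ] tool y in rack [-0.001  1.   ] grip 0.0
[-1.6 -0.5 30.8] turn 0.03345562844437145 [ 0.39  0.41 -0.37  0.8   0.    0.62]
```

View pics/p1.png

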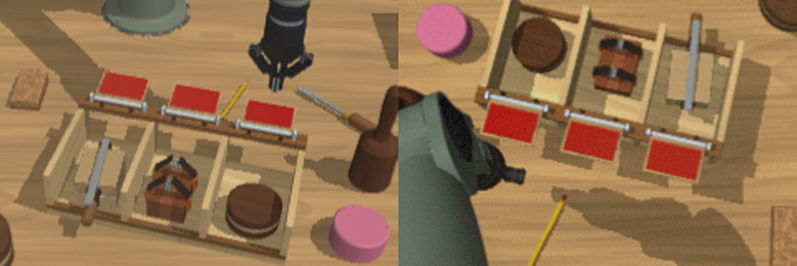

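The picture shows the closed fingers in front of the left tag: scene (277,85) against the tag at (270,117). Tip height is 124.5 mm, just below the edge. Creeping in now.

Call:
step_arm --rows '[{"translation":[0,0,15],"turn":0},{"translation":[0,0,30],"turn":0},{"translation":[0,0,38],"turn":0},{"translation":[0,0,42],"turn":0},{"translation":[0,0,44],"turn":0}]'

```text
clock: 3.95
position: [0.5092, 0.2613, 0.1239]
ee_rot: [-2.901, 1.566, -3.133]
force: [0.3, 0.2, -1.1]
grip_width: -0.0001
```

```bash
python3 w.py -81 0 126
```

```text
t 3.95 rack xyz mm [-8.210e+01 -1.000e-01  1.239e+02] F rack [ 0.2  0.3 -1.1] tool y in rack [-0.  1.] grip -0.0001
[-2.2  0.1  1.1] turn 0.016084166517206417 [ 0.34  0.46 -0.28  0.83  0.    0.58]
```

Call:
step_arm --rows '[{"translation":[0,0,1],"turn":0},{"translation":[0,0,2],"turn":0},{"translation":[0,0,3],"turn":0},{"translation":[0,0,4],"turn":0},{"translation":[0,0,5],"turn":0}]'

```text
clock: 4.58
position: [0.5105, 0.2609, 0.1229]
ee_rot: [-3.035, 1.559, 3.016]
force: [-9.2, 3.2, 2.3]
grip_width: 0.0001
```

```bash
python3 w.py -81 0 126
```

```text
t 4.58 rack xyz mm [-80.8  -0.2 122.9] F rack [-9.7  1.   2.3] tool y in rack [-0.002  1.   ] grip 0.0001
[-3.1  0.2 -0.2] turn 0.08880190937217547 [ 0.34  0.47 -0.27  0.84  0.01  0.57]
```

Call:
step_arm --rows '[{"translation":[-4,0,3],"turn":0},{"translation":[-8,0,3],"turn":0},{"translation":[-12,0,4],"turn":0},{"translation":[-16,0,5],"turn":0},{"translation":[-20,0,6],"turn":0}]'

```text
clock: 5.2
position: [0.5139, 0.2601, 0.1422]
ee_rot: [-3.058, 1.554, 2.995]
force: [-6.3, 1.7, 1.1]
grip_width: -0.0003
```

```bash
python3 w.py -70 0 150; python3 - <<'E'
from h import *
a=env.read_camera("scene")[170:240,250:410]
cv2.imwrite("pics/p2.png",cv2.resize(a[:,:,::-1],None,fx=4,fy=4,interpolation=2))
E
```

```text
t 5.2 rack xyz mm [-77.3  -0.2 142.2] F rack [-6.5  0.2  1.1] tool y in rack [-0.003  1.   ] grip -0.0003
[-7.9  0.2  7.1] turn 0.15852039214327437 [ 0.34  0.46 -0.24  0.89  0.01  0.57]
```

View pics/p2.png

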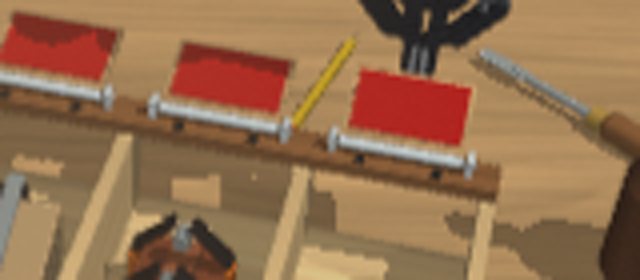

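The left tag has clearly risen. I'll carry on up and back.

Call:
step_arm --rows '[{"translation":[-5,0,6],"turn":0},{"translation":[-10,0,9],"turn":0},{"translation":[-14,0,13],"turn":0},{"translation":[-17,0,17],"turn":0},{"translation":[-20,0,21],"turn":0}]'

```text
clock: 5.88
position: [0.5253, 0.2574, 0.1623]
ee_rot: [-3.124, 1.536, 2.932]
force: [-28.5, 4.8, 22.2]
grip_width: 0.0002
```

```bash
python3 w.py -40 0 168
```

```text
t 5.88 rack xyz mm [-6.560e+01 -1.000e-01  1.623e+02] F rack [-28.8  -1.9  22.2] tool y in rack [-0.006  1.   ] grip 0.0002
[-6.6 -0.  25.4] turn 0.3510295379600476 [ 0.32  0.46 -0.17  0.97  0.02  0.55]
```

```bash
python3 - <<'E'
from h import *
a=env.read_camera("scene")[150:230,290:410];b=env.read_camera("top")[180:260,150:270]
cv2.imwrite("pics/p3.png",cv2.resize(np.hstack([a,b])[:,:,::-1],None,fx=3.3,fy=3.3,interpolation=2))
E
```

```text
(no output)
```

View pics/p3.png

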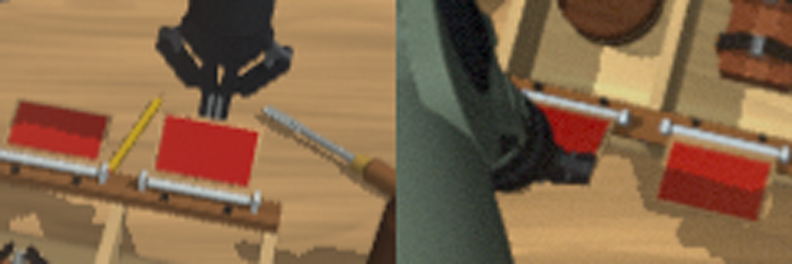

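```bash
cat >> h.py <<'E'
def inplane(n,px,y=0):
    d=load();o,r=ray(n,[px]);r=r[0];n_=np.r_[d['ey'],0];p0=np.r_[d['p'],0]
    t=(y/1000-(o-p0)@n_)/(r@n_);w=o+r*t;return ((w-p0)@np.r_[d['ex'],0]*1000).round(1),(w[2]*1000).round(1)
E
python3 - <<'E'
from h import *
im=env.read_camera("scene");c=max(blobs(im,(325,165,400,215)),key=cv2.contourArea);q=quad(c);print(q.tolist())
q=q[np.argsort(q[:,1])];
# scene row varies with y too: pair by column halves
L=q[q[:,0]<q[:,0].mean()];Rr=q[q[:,0]>=q[:,0].mean()]
L=L[np.argsort(L[:,1])];Rr=Rr[np.argsort(Rr[:,1])]
d=load()
c=env.get_calibration("scene");o=np.array(c["cam_to_world"])[:3,3]
for nm,m,y in(("-43 edge/hinge",L,-42),("+43",Rr,42)): print(nm,[inplane("scene",p,y) for p in m])
where()
E
```

```text
[[340, 185], [338, 201], [364, 206], [367, 189]]
-43 edge/hinge [(np.float64(-47.0), np.float64(172.7)), (np.float64(-53.1), np.float64(100.7))]
+43 [(np.float64(286.1), np.float64(442.1)), (np.float64(648.8), np.float64(707.0))]
t 6.03 rack xyz mm [-6.51e+01 -1.00e-01  1.63e+02] F rack [-26.7  -2.8  22. ] tool y in rack [-0.006  1.   ] grip 0.0004
```

```bash
cat >> h.py <<'E'
def proj(n,w):
    c=env.get_calibration(n);M=np.array(c["cam_to_world"]);v=(np.atleast_2d(w)-M[:3,3])@M[:3,:3]
    return cv2.projectPoints(v*[1,-1,-1],np.zeros(3),np.zeros(3),np.array(c["mtx"]),np.array(c["distortion"]))[0].reshape(-1,2)
E
python3 - <<'E'
from h import *
for th in(0.1,.3,.4,.5,.6,.7,.8,.9):
    c,s=np.cos(th),np.sin(th)
    print(th,proj("scene",[rk(-r*c+4*s,y,128+r*s+4*c) for y in(-43,43) for r in(12,64)]).round(1).tolist())
E
```

```text
0.1 [[336.6, 201.6], [339.4, 190.1], [364.0, 206.6], [366.1, 194.9]]
0.3 [[336.6, 201.3], [339.6, 187.8], [364.0, 206.3], [366.6, 192.6]]
0.4 [[336.6, 201.2], [339.7, 186.9], [364.0, 206.2], [366.8, 191.6]]
0.5 [[336.5, 201.2], [339.7, 186.1], [364.0, 206.2], [366.9, 190.9]]
0.6 [[336.5, 201.2], [339.7, 185.5], [364.0, 206.2], [367.0, 190.3]]
0.7 [[336.5, 201.2], [339.6, 185.2], [364.0, 206.2], [367.1, 190.0]]
0.8 [[336.4, 201.3], [339.5, 185.0], [364.0, 206.3], [367.1, 189.8]]
0.9 [[336.4, 201.4], [339.4, 185.0], [364.0, 206.5], [367.1, 189.8]]
```

The sideways push makes the edge rub up the finger (friction loads it with Fz +22). I'll follow the edge's arc instead, with more lift.

Call:
step_arm --rows '[{"translation":[-5,0,4],"turn":0},{"translation":[-11,0,9],"turn":0},{"translation":[-16,0,14],"turn":0},{"translation":[-20,0,19],"turn":0},{"translation":[-23,0,24],"turn":0}]'

```text
clock: 6.65
position: [0.551, 0.2515, 0.1853]
ee_rot: [-3.129, 1.539, 2.926]
force: [-1.1, -0.2, -0.6]
grip_width: -0.0
```

```bash
python3 w.py -40 0 168; python3 - <<'E'
from h import *
for n,box in (("scene",(325,150,400,215)),("top",(170,190,225,240))):
    for c in blobs(env.read_camera(n),box): print(n,cv2.boundingRect(c),cv2.contourArea(c))
E
```

```text
t 6.65 rack xyz mm [-39.2   0.  185.3] F rack [-1.  -0.4 -0.6] tool y in rack [-0.006  1.   ] grip -0.0
[17.3 -0.  -0.2] turn 0.3171531097455897 [ 0.3   0.48 -0.08  1.04  0.02  0.53]
scene (337, 186, 31, 21) 437.5
```

```bash
python3 - <<'E'
from h import *
a=env.read_camera("scene")[150:230,290:410];b=env.read_camera("top")[180:260,150:270]
cv2.imwrite("pics/p4.png",cv2.resize(np.hstack([a,b])[:,:,::-1],None,fx=3.3,fy=3.3,interpolation=2))
for th in(.7,.9,1.1,1.2,1.3,1.4,1.5):
    c,s=np.cos(th),np.sin(th)
    print(th,proj("scene",[rk(-r*c+4*s,y,128+r*s+4*c) for y in(-43,43) for r in(12,64)]).round(1).tolist())
E
```

```text
0.7 [[336.5, 201.2], [339.6, 185.2], [364.0, 206.2], [367.1, 190.0]]
0.9 [[336.4, 201.4], [339.4, 185.0], [364.0, 206.5], [367.1, 189.8]]
1.1 [[336.3, 201.8], [339.0, 185.6], [363.9, 206.8], [367.0, 190.5]]
1.2 [[336.2, 202.0], [338.8, 186.3], [363.9, 207.1], [366.9, 191.2]]
1.3 [[336.2, 202.3], [338.5, 187.1], [363.8, 207.3], [366.7, 192.0]]
1.4 [[336.1, 202.6], [338.2, 188.1], [363.8, 207.6], [366.5, 193.1]]
1.5 [[336.0, 202.9], [337.9, 189.3], [363.7, 207.9], [366.3, 194.3]]
```

View pics/p4.png

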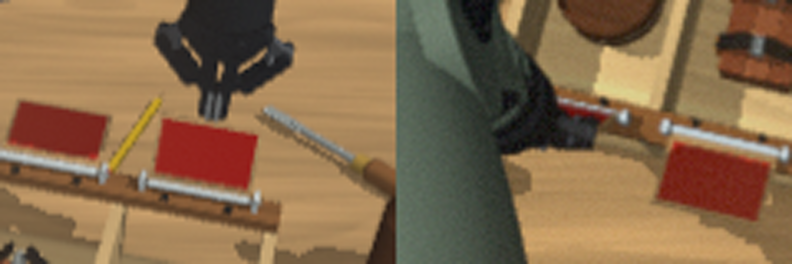

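The tag is at about 1.2 rad, with the tip still just below its edge. Now I'll push it back over the top.

Call:
step_arm --rows '[{"translation":[0,0,8],"turn":0},{"translation":[0,0,16],"turn":0},{"translation":[0,0,24],"turn":0},{"translation":[1,0,32],"turn":0},{"translation":[2,0,40],"turn":0}]'

```text
clock: 7.48
position: [0.5901, 0.2424, 0.1815]
ee_rot: [-3.123, 1.538, 2.933]
force: [-1.7, -0.1, 0.1]
grip_width: -0.0001
```

```bash
python3 w.py 14 0 170
```

```text
t 7.47 rack xyz mm [  0.9   0.2 181.5] F rack [-1.7 -0.5  0.1] tool y in rack [-0.006  1.   ] grip -0.0001
[11.  -0.3 13.5] turn 0.3167966515928891 [0.27 0.54 0.02 1.07 0.01 0.49]
```

Call:
step_arm --rows '[{"translation":[2,0,8],"turn":0},{"translation":[6,0,15],"turn":0},{"translation":[11,0,22],"turn":0},{"translation":[18,0,29],"turn":0},{"translation":[25,0,35],"turn":0}]'

```text
clock: 8.1
position: [0.6239, 0.2346, 0.1548]
ee_rot: [-3.126, 1.538, 2.93]
force: [-0.7, -0.0, 0.2]
grip_width: -0.0001
```

```bash
python3 w.py 45 0 135
```

```text
t 8.1 rack xyz mm [ 35.6   0.4 154.8] F rack [-0.7 -0.2  0.2] tool y in rack [-0.005  1.   ] grip -0.0001
[19.5 -0.4 10.1] turn 0.3091453380672531 [0.24 0.62 0.07 1.06 0.01 0.47]
```

Call:
step_arm --rows '[{"translation":[5,0,4],"turn":0},{"translation":[10,0,7],"turn":0},{"translation":[15,0,9],"turn":0},{"translation":[19,0,10],"turn":0},{"translation":[22,0,10],"turn":0}]'

```text
clock: 8.72
position: [0.6332, 0.2324, 0.1324]
ee_rot: [-3.123, 1.539, 2.933]
force: [0.4, -0.5, 0.8]
grip_width: 0.0006
```

```bash
python3 w.py 45 0 130
```

```text
t 8.72 rack xyz mm [ 45.1   0.4 132.4] F rack [ 0.5 -0.4  0.8] tool y in rack [-0.005  1.   ] grip 0.0006
[ 2.4 -0.4 -0.1] turn 0.3079573662809016 [0.24 0.65 0.07 1.02 0.01 0.46]
```

Now I'll press gently down to the stop.

Call:
step_arm --rows '[{"translation":[1,0,0],"turn":0},{"translation":[2,0,0],"turn":0},{"translation":[3,0,0],"turn":0},{"translation":[4,0,0],"turn":0},{"translation":[4,0,0],"turn":0}]'

```text
clock: 9.35
position: [0.6334, 0.2325, 0.1319]
ee_rot: [3.133, 1.542, 2.906]
force: [-6.4, -2.4, 16.7]
grip_width: 0.0001
```

```bash
python3 w.py 45 0 130
```

```text
t 9.35 rack xyz mm [ 45.3   0.5 131.9] F rack [-5.6 -3.9 16.7] tool y in rack [-0.005  1.   ] grip 0.0001
[ 1.9 -0.5 -0.3] turn 0.314807999658577 [0.24 0.65 0.07 1.02 0.01 0.46]
```

The tip stopped at z 131.9 mm with 17 N, so the tag is on its end stop (top face 132 mm). I'll retract upward, then forward.

Call:
step_arm --rows '[{"translation":[-8,0,0],"turn":0},{"translation":[-25,0,0],"turn":0},{"translation":[-50,0,0],"turn":0},{"translation":[-80,0,0],"turn":0},{"translation":[-110,0,0],"turn":0}]'

```text
clock: 9.98
position: [0.6366, 0.2317, 0.2433]
ee_rot: [3.129, 1.542, 2.901]
force: [-0.3, 0.4, 0.9]
grip_width: -0.0001
```

Call:
step_arm --rows '[{"translation":[0,-10,-40],"turn":0},{"translation":[0,-30,-80],"turn":0},{"translation":[0,-50,-120],"turn":0},{"translation":[0,-70,-160],"turn":0},{"translation":[0,-90,-200],"turn":0}]'

```text
clock: 10.6
position: [0.4205, 0.1889, 0.2498]
ee_rot: [3.108, 1.543, 2.881]
force: [-0.6, 0.4, 1.0]
grip_width: 0.0002
```

```bash
python3 w.py 0 0 200; python3 - <<'E'
from h import *
a=env.read_camera("scene")[130:310,180:440];b=env.read_camera("top")[130:310,100:360]
cv2.imwrite("pics/p5.png",cv2.resize(np.hstack([a,b])[:,:,::-1],None,fx=1.53,fy=1.53,interpolation=2))
E
```

```text
t 10.6 rack xyz mm [-151.8  -91.   249.8] F rack [-0.7  0.2  1. ] tool y in rack [-0.006  1.   ] grip 0.0002
[ 45.6  90.1 153.6] turn 0.31802993393303586 [ 0.25  0.17 -0.36  1.07  0.01  0.48]
```

View pics/p5.png

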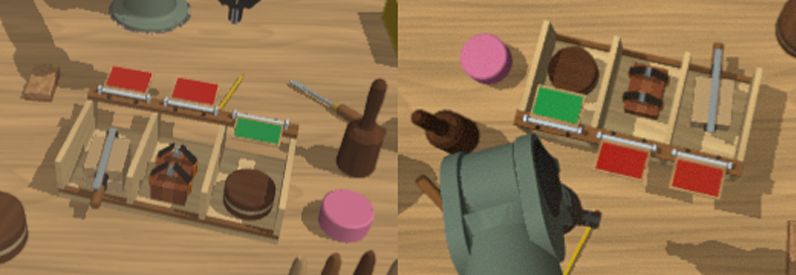

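The left tag now shows green, flat over its bay, at scene (258,130) and top (558,105). The other two are still red. One numeric check, then I'll hand in.

```bash
python3 - <<'E'
from h import *
s=env.read_camera("scene");t=env.read_camera("top");C=lambda c:np.array([cv2.moments(c)['m10'],cv2.moments(c)['m01']])/cv2.moments(c)['m00']
def big(im,box):
    f=im.astype(int);m=((f[...,1]-f[...,0]>50)&(f[...,1]-f[...,2]>50)).astype(np.uint8)*255
    x0,y0,x1,y1=box;k=np.zeros_like(m);k[y0:y1,x0:x1]=1
    return max(cv2.findContours(m*k,cv2.RETR_EXTERNAL,cv2.CHAIN_APPROX_NONE)[0],key=cv2.contourArea)
p=tri(C(big(s,(320,190,380,240))),C(big(t,(180,170,235,230))))[0];d=load();v=p[:2]-d['p']
print("green centre rack x,y,z mm",(1000*np.r_[v@d['ex'],v@d['ey'],p[2]]).round(1))
print([C(c).round(1) for c in blobs(s,(200,150,400,230))],[C(c).round(1) for c in blobs(t,(150,180,340,280))])
E
```

```text
green centre rack x,y,z mm [ 39.1   1.2 132.2]
[array([264. , 181.2]), array([307.2, 189. ])] [array([246.1, 234.4]), array([295.7, 245.8])]
```

```bash
python3 -c "
from workcell import env
print(env.finish_job())"
```

```text
the job is handed in; nothing more can be done
None
```

The walnut blank was in the left bay, and I flipped that bay's tag from red to green and handed the job in at about 11 s of robot time. I kept the fingers closed, lifted the tag from its front edge, pushed it back over its pivot, and pressed it onto its end stop with about 17 N.

**Last checks:**
- **Left tag:** the green panel's centre measured 132.2 mm above the bench, where lying flat would put it at 132 mm. It is over the bay, 39 mm behind the pivot.
- **Other two tags:** their red panels are within about 0.1 px of where they started in both camera views.
- **Rest of the bench:** the blanks and tools near the rack looked undisturbed in the last picture, but I did not measure them. The arm was clear of everything.

**Less clean than planned:** the tool stayed vertical, so the fingertip could not sit fully under the edge. The first lift worked partly by pressing on the edge face. Force peaked at about 36 N on the fingers partway up, so I changed to following the edge's arc, after which it dropped to near zero. No check failed.

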